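Rock a tight tube block out of the dry bath

ROBOT

A 6-joint arm with a two-finger parallel gripper is mounted at the origin on the work surface. World frame = base frame: x ahead of the robot, y to its left, z up, the work surface at z = 0. Lengths are in mm, angles in rad, forces in N, time in s.
With the tool pointing down it reaches from about 350 to 975 mm from the base axis. Payload 7.1 kg.
Tool frame: the origin (TCP) lies at the very end of the fingers, on their centre line; the grasp point (between the pads) lies 19 mm behind it; z points along the fingers, y is the direction in which the jaws open and shut (so a half turn about z gives the same grasp; the last joint's range is limited). The gripper opens to 88 mm and grips with 3 to 60 N. Pads are 20 mm wide; open, the fingers measure 115 mm over their backs; the gripper's body (75 mm by 178 mm) begins 61 mm behind the grasp point.
Start: joints at [1.199, 0.423, 1.63, -0, 1.089, -0.019], TCP at [215.922, 586.5, 222.675] pointing down, gripper open.
Joint ranges: [-3, 3], [-0.9, 2.11], [0.09, 2.58], [-1.31, 4.45], [0.11, 2.69], [-2.54, 2.54]. Speed limits (rad/s): [2.39, 2.39, 3.01, 3.14, 3.14, 3.14].

INTERFACE

Orientations are given as a rotation vector (axis times angle).
In Python, from workcell import monitor, vision, order, find_in, regions_of, place_of gives the robot as it stands. The module is installed in compiled form; this text tells all that it offers.
- The arm moves only by the tool carry_out, never from a script. Its argument "targets" is a list of rows, each a list of 3 entries, a list of its own where there are three numbers: the turn, a rotation vector about the world's x, y, z in degrees, then the shift along the world's x, y, z in mm, then the finger opening in mm, from 0 to 87.8. In form: [[[rx, ry, rz], [x, y, z], hand], ...]. A call has 1 to 10 rows; each row is the pose to reach, as a shift and turn from the pose commanded when the call began; what a row does not reach only later rows make up. A row lasts 1/12 s, in which the tool goes at most 41.7 mm and 7.16 degrees, less where a joint would pass 70% of its speed; a pose out of reach is approached as far as the arm can. A call with a gripper value outside its range is refused whole. The fingers move at their own pace and stop on an object; the grip force is fixed at half the most. Time passes only in rows, so rows that repeat a pose let the fingers close. It gives the time, the measured TCP pose, the force and the opening at its end, in the units of the state.
- monitor.get_obs(): the state, without advancing time (a new reading comes with each control period).
- vision.get_image(name): name is "scene" or "top" or "wrist"; returns the picture (400x640x3 uint8, red, green, blue); there is no depth.
- vision.camera_model(name): a dict with "K" (3x3 intrinsics, pixels), "rvec" (rotation vector, rad) and "tvec" (3), from world to camera coordinates, as OpenCV has them. Camera axes: x right, y down, z forward; pixel columns grow to the right and rows downward; lengths in mm; the calibration is good to about 2 mm. A picture is of the moment at which its call begins: read the wrist's pose just before it. camera_model takes no time and is no camera call; for the wrist camera it gives the pose at the moment of the call.
- order.close_job(): hands the job in, once; it reports no verdict.
Trained networks look in the newest picture that a camera, given by its name, has taken for a name from the list of things; names that differ only in an ending like _2 or _b are one class to them, and where a whole thing is asked for, a point or a joint stands for the part that bears it (a point fixed in the world has none). Each returns a list of dicts, best first, with "confidence" (0 to 1); they miss things now and then, are a little off and sometimes report something else, mostly with a low value. They report only what shows in the picture. A call takes as long as a camera call. They do not tell look-alikes from the thing itself.
- find_in(query, camera): "point" ([x, y, z] in mm, in the coordinates of the camera as it stood for that picture, good to about 4 mm: the middle of the surface that is visible of it).
- regions_of(query, camera): "mask" (400x640 bool, what is visible of it).
- place_of(query, camera): "point" ([x, y, z] in mm, in the coordinates of the camera as it stood for that picture, good to about 4 mm: a listed point, or the origin of a listed thing).
The state is a dict: "t": time; "qpos": joint angles; "qvel": joint speeds; "joint_torque": joint torques, N m; "ee_pos": TCP position; "orientation": TCP orientation; "ft_force": force on the tool from outside, world axes, zero at the start; "moment": the same for the moment, N m; "width": finger opening in mm.
Only numpy, scipy, OpenCV 4.12 (cv2) and the standard library are available. Lean on these libraries where they do the work, as an engineer would, in place of code of your own. Each camera call takes 0.05 s, during which the arm holds its last target.

TASK

The tube block is stuck tight in the well of the dry bath: first swing its small open cover down shut over the loaded tubes. Then grip the block by its upright tab and, rather than pulling it straight out, rock it side to side until it frees: lift its left side first (left as seen from the robot), then its right, tipping it a good five or six degrees each way while it is still in the well. Finish while holding it, gripped and still, level and straight above the well, just clear of it by one or two centimetres, with the cover still shut and everything else on the bench left where it was.

Things in the scene. Friction and masses are not known exactly. Their poses are not given: they have to be found in the camera images.
- bath: Dry-block heater, white, fixed to the bench, 90 mm high, grey control strip on top at its -x end. Origin on the bench straight under the centre of its well; x points away from the robot at yaw 0 (yaw within 0.35 rad), y to the left, z up. It spans x -160 to +102 mm and y -110 to +110 mm.
- well_mouth (a point): Centre of the well's mouth, level with the bath's top (z = 90 mm). The well is 119 mm along x and 24 mm deep (floor at bath z = 66 mm).
- liner_face (a point): Middle of the face of the left (+y) sprung steel liner, 32 mm from the well's centre; another stands opposite at -y. Each presses on the block's long side with about 14 N, so friction resists a straight pull with about 14 to 21 N besides the weight. Each yields up to 4 mm outwards, which lets the seated block tip at least 8 degrees about its x axis either way.
- block: Bare aluminium tube block, 116 mm along x, 64 mm along y, 44 mm high, about 0.6 kg, its lower 24 mm in the well (underside at bath z = 66 mm, axes along those of the bath). Origin at the centre of its underside. Its -x half has empty holes, its +x half holds eight white-capped tubes, 5 mm proud of the top, and the cover.
- block_top (a point): Centre of the block's top face, 44 mm above its underside. Here stands the upright aluminium tab to grip: 26 mm along x, 14 mm thick along y, 45 mm tall (z = 44 to 89 mm above the underside). Close the fingers along the block's y on it; tip the block about its x axis to rock it.
- cover (a joint): Angle of the cover in rad: 0 = shut (flat over the tubes), 1.57 = upright, 1.95 = end stop, leaning away from the tab; starts at 1.2 to 1.9. Grey plastic plate 34 x 54 (along y) x 4 mm, hinged to the block along y at block x = +58, z = 54 mm. The hinge is stiff (0.015 N m): it stays where it is left and must be pushed over in an arc and all the way down.
- cover_edge (a point): Middle of the cover's free edge, 34 mm from the hinge; with the cover shut it is at block x = 24 mm, z = 54 mm, 11 mm from the tab.
- block_grip (a point): Point to grip on the tab, on the block's vertical axis, 75 mm above its underside (31 mm above its top face, 14 mm below the top of the tab).
- spare_block: Bystander, loose: spare aluminium block without tab or cover, 116 x 64 x 44 mm, lying beside the bath; origin at the centre of its underside.
- tube_rack: Bystander, loose: grey tube rack with white caps, 200 x 85 mm, 47 mm high; origin under its centre.
- tip_box: Bystander, loose: blue pipette tip box, 85 x 120 mm, 55 mm high; origin under its centre.
- reagent_bottle: Bystander, loose: white bottle 60 mm across, 120 mm high, to one side beyond the bath; origin under its centre.
- reagent_jar: Bystander, loose: white jar 60 mm across, 85 mm high, to one side beyond the bath; origin under its centre.
- beaker: Bystander, loose: glass beaker 70 mm across, 90 mm high; origin under its centre.
- marker: Bystander, loose: marker pen 130 x 12 x 11 mm lying beside the bath; origin under its centre.
Not all that is in view belongs to the job. Leave any orange look-alike of the block alone.

How it is judged:
By the outcome, as a careful person would: the job done as asked, in the order asked, and still so for the second after the job is handed in, while the arm keeps its last pose, push and grip.
It also fails if it takes over 42 s, if anything falls off the work surface, if the arm or the gripper's body presses on something with over 40 N, if the wrist force passes 120 N, or if a joint passes its speed limit or range.

## Working session

There is one attempt and no reset: what is moved stays moved. The work goes in short steps, Python scripts to look and compute and a tool call to move; the robot and the scene stay as the last step left them, time stands still between calls to the robot, and variables do not carry over. Pictures are saved under pics/ and viewed, and the job is handed in when it is done.

Besides the shell and the picture viewer there is one more tool, called after "Request:" by a JSON object that holds its "op" and its "data", one argument or row to a line. carry_out: Moves the arm, as the interface text tells. Its arguments: {"type":"object","properties":{"targets":{"type":"array","items":{"type":"array"}}},"required":["targets"]}

```bash
mkdir -p pics; cat > h.py <<'E'
import numpy as np,cv2
from workcell import monitor, vision, order, find_in, regions_of, place_of
def cam(n):
    m=vision.camera_model(n);K=np.array(m["K"],float);R=cv2.Rodrigues(np.array(m["rvec"],float))[0];t=np.array(m["tvec"],float).ravel();return K,R,t
def w(n,p,c=None):
    K,R,t=c or cam(n);return R.T@(np.array(p)-t)
def px(n,P,c=None):
    K,R,t=c or cam(n);q=K@(R@np.array(P,float)+t);return q[:2]/q[2]
def save(n,f):
    im=vision.get_image(n);cv2.imwrite(f,im[:,:,::-1]);return im
E
python3 - <<'E'
from h import *
print(monitor.get_obs())
for n in ("scene","top","wrist"):
    c=cam(n);save(n,f"pics/{n}0.png");print(n,c[0].tolist(),(-c[1].T@c[2]).round())
E
```

```text
{'t': 0.0, 'qpos': array([ 1.19897488e+00,  4.23801660e-01,  1.63068899e+00,  7.57649165e-07,
        1.08857894e+00, -1.89960458e-02]), 'qvel': array([ 0.00125855, -0.00159744,  0.00017261, -0.00106929,  0.00038826,
       -0.00124281]), 'joint_torque': array([-3.65752814e-03, -5.44627333e+01, -2.73650318e+01,  6.40188181e-02,
        2.26671580e-02, -1.01426956e-04]), 'ee_pos': array([215.74297299, 585.99839184, 221.92654815]), 'orientation': array([-5.51296605e-01, -3.09254998e+00,  2.27539634e-03]), 'ft_force': array([ 0.34602903,  0.44936043, -0.56374565]), 'moment': array([ 0.0288108 , -0.03331447,  0.00271985]), 'width': 87.65919172014333}
scene [[471.22455027606577, 0.0, 307.09340134721884], [0.0, 471.22455027606577, 197.6689679639379], [0.0, 0.0, 1.0]] [1479.  101. 1597.]
top [[510.1984814718158, 0.0, 316.1201823767508], [0.0, 510.1984814718158, 202.97376227388668], [0.0, 0.0, 1.0]] [ 495.   -4. 1696.]
wrist [[333.15735933152314, 0.0, 313.99625625541415], [0.0, 333.15735933152314, 194.06378169447808], [0.0, 0.0, 1.0]] [150. 610. 385.]
```

View pics/scene0.png

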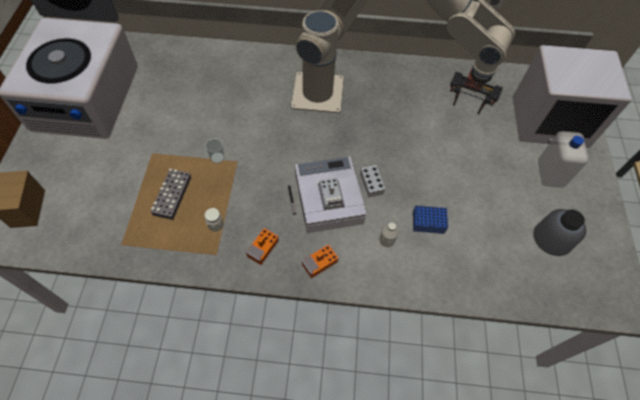

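View pics/top0.png

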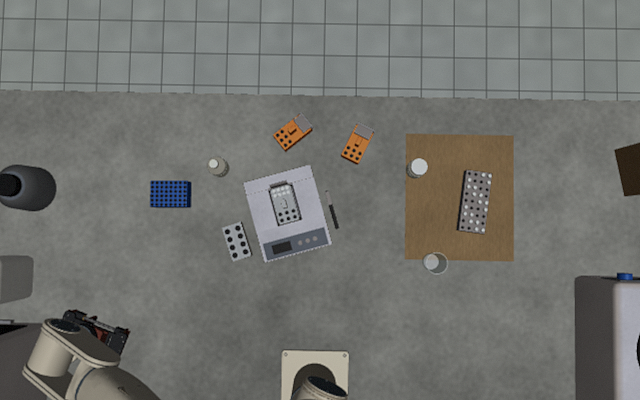

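View pics/wrist0.png

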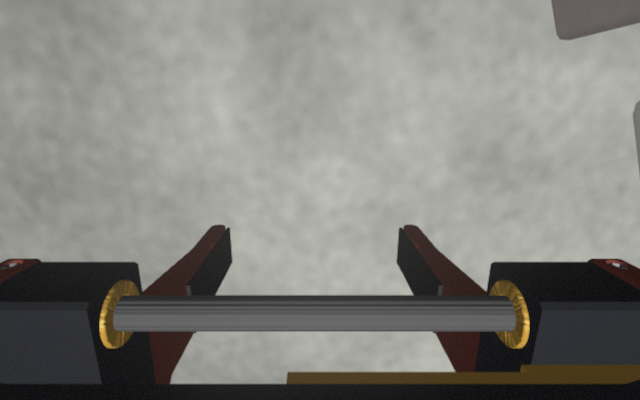

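```bash
python3 - <<'E'
from h import *
for n in ("top","scene"):
    for q in ("bath","well_mouth","liner_face","block","block_top","cover_edge","block_grip"):
        c=cam(n)
        for r in place_of(q,n)[:3]:
            P=w(n,r["point"],c);print(n,q,round(r["confidence"],2),P.round(1),px(n,P,c).round())
print(monitor.get_obs()['t'])
E
```

```text
top bath 0.8 [576.1 102.7  -1.7] [287. 206.]
top well_mouth 0.8 [576.9  99.5  90.7] [286. 205.]
top liner_face 0.77 [571.2 134.2  80.9] [275. 206.]
top block 0.86 [820.7  87.4   2. ] [293. 133.]
top block 0.73 [579.4 108.2  67.6] [284. 204.]
top block 0.73 [ 785.  -124.9    3.5] [356. 145.]
top block_top 0.86 [823.6  86.1  43.7] [293. 130.]
top block_top 0.86 [ 783.9 -128.1   45.5] [358. 143.]
top block_top 0.64 [578.1 105.2 110. ] [284. 204.]
top cover_edge 0.7 [835.8  71.2  52.2] [297. 126.]
top cover_edge 0.6 [643.4 121.9 152. ] [278. 182.]
top cover_edge 0.56 [ 812.8 -136.1   52.8] [361. 134.]
top block_grip 0.88 [ 782.9 -126.7   77.4] [358. 142.]
top block_grip 0.79 [576.1 108.1 142.8] [282. 204.]
top block_grip 0.38 [459.6 260.    5.9] [238. 240.]
scene bath 0.93 [572.2 104.1  -1.3] [330. 205.]
scene bath 0.28 [569.7 135.9  80.1] [339. 194.]
scene well_mouth 0.83 [578.9 102.4  88.3] [330. 194.]
scene liner_face 0.75 [572.8 133.4  80.3] [339. 195.]
scene block 0.76 [824.5  90.1  -5.2] [320. 265.]
scene block 0.58 [576.9 107.   66.6] [331. 197.]
scene block 0.45 [ 6.962e+02  3.235e+02 -4.000e-01] [385. 239.]
scene block_top 0.74 [577.3 101.6 108.7] [330. 191.]
scene block_top 0.65 [821.2  89.9  42.7] [321. 259.]
scene block_top 0.57 [ 784.2 -128.4   41.1] [261. 243.]
scene cover_edge 0.51 [833.6  65.5  56.6] [313. 260.]
scene cover_edge 0.5 [ 807.1 -135.4   52.9] [258. 248.]
scene cover_edge 0.41 [641.9 121.  152.2] [335. 201.]
scene block_grip 0.88 [ 789.1 -126.1   77.2] [261. 240.]
scene block_grip 0.74 [576.9 102.  146.1] [331. 186.]
scene block_grip 0.73 [822.4  85.   78.6] [319. 255.]
0.85
```

The block wanted is the bare aluminium one in the white bath, at top (284,204). It could be confused with the orange look-alikes at (293,133) and (357,144), or with the spare block without a tab at (236,241). I'll check the choice in a crop and find the bath's yaw.

```bash
python3 - <<'E'
from h import *
im=save("top","pics/t1.png");cv2.imwrite("pics/crop1.png",cv2.resize(im[150:270,210:370,::-1],None,fx=5,fy=5,interpolation=cv2.INTER_CUBIC))
o=monitor.get_obs();R=cv2.Rodrigues(o['orientation'])[0];print("tool axes cols\n",R.round(3))
K,Rc,t=cam("wrist");C=-Rc.T@t;print("cam in tool",(R.T@(C-o['ee_pos'])).round(1),"\ncam axes in tool\n",(R.T@Rc.T).round(3))
m=regions_of("bath","top")
for r in m[:2]:
    mk=r["mask"].astype(np.uint8);c=cv2.findContours(mk,0,1)[0];c=max(c,key=cv2.contourArea);print(r["confidence"],cv2.minAreaRect(c),cv2.boxPoints(cv2.minAreaRect(c)).round(1).tolist())
E
```

```text
tool axes cols
 [[-0.938  0.346  0.   ]
 [ 0.346  0.938 -0.   ]
 [-0.    -0.    -1.   ]]
cam in tool [  70.4   -0.6 -162.8] 
cam axes in tool
 [[-0.    -0.965 -0.263]
 [ 1.    -0.    -0.001]
 [ 0.001 -0.263  0.965]]
0.55 ((287.6725769042969, 212.68890380859375), (83.45963287353516, 71.09159088134766), 75.1413803100586) [[242.60000610351562, 181.5], [311.29998779296875, 163.1999969482422], [332.70001220703125, 243.89999389648438], [264.0, 262.1000061035156]]
```

View pics/crop1.png

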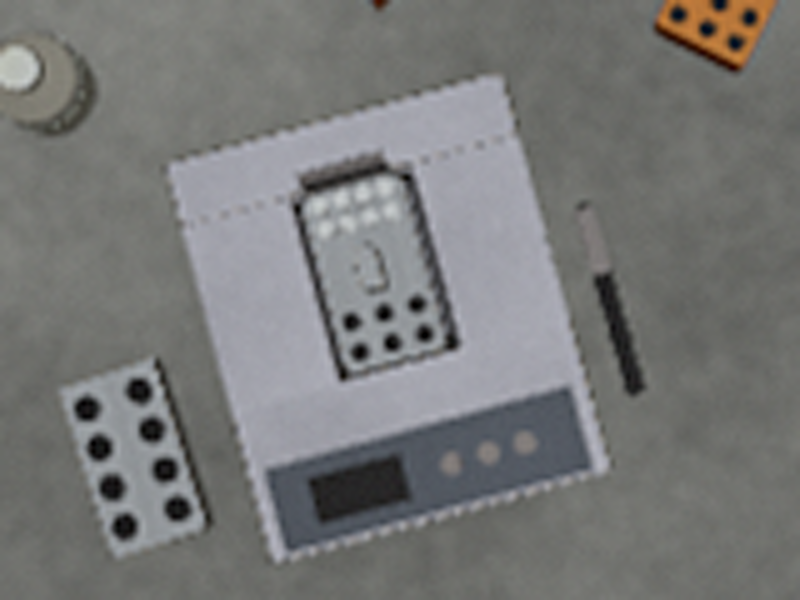

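The crop shows the silver block in the bath, with its cover standing just past upright at the far end and the tab in the middle. I'll move the wrist camera over it.

Request:
{"op": "carry_out", "data": {
  "targets": [
    [[0, 0, 4], [30, -46, 40], 60],
    [[0, 0, 8], [60, -92, 77], 30],
    [[0, 0, 12], [95, -145, 77], 0],
    [[0, 0, 15], [130, -199, 77], 0],
    [[0, 0, 19], [165, -253, 77], 0],
    [[0, 0, 23], [200, -306, 77], 0],
    [[0, 0, 27], [235, -360, 77], 0],
    [[0, 0, 31], [270, -413, 77], 0],
    [[0, 0, 35], [305, -467, 77], 0],
    [[0, 0, 35], [322, -493, 77], 0]
  ]
}}

```text
t: 1.78
ee_pos: [435.0, 250.5, 297.2]
orientation: [-0.41, 3.114, 0.0]
ft_force: [-0.0, 0.9, -0.4]
width: 24.6
```

Request:
{"op": "carry_out", "data": {
  "targets": [
    [[0, 0, 0], [0, 0, 0], 0],
    [[0, 0, 0], [0, 0, 0], 0]
  ]
}}

```text
t: 1.95
ee_pos: [435.3, 250.5, 296.9]
orientation: [-0.397, 3.116, 0.0]
ft_force: [-0.8, 0.4, 0.5]
width: 11.4
```

```bash
cat > look.py <<'E'
from h import *
import sys
tag=sys.argv[1];qs=sys.argv[2:]
n="wrist"
o=monitor.get_obs();print(o['t'],o['ee_pos'].round(1),o['orientation'].round(3),o['width'],o['ft_force'].round(1))
c=cam(n);save(n,f"pics/{tag}.png")
for q in qs:
    for r in place_of(q,n)[:2]:
        P=w(n,r["point"],c);print(q,round(r["confidence"],2),P.round(1),px(n,P,c).round())
E
python3 look.py w1 well_mouth liner_face block_top cover_edge block_grip bath block
```

```text
1.95 [435.3 250.5 296.9] [-0.397  3.116  0.   ] 11.443079163106047 [-0.8  0.4  0.5]
liner_face 0.83 [570.8 133.7  81. ] [196. 249.]
block_top 0.9 [825.   84.7  44.5] [146. 380.]
cover_edge 0.53 [645.9 123.  155.1] [151. 338.]
block_grip 0.81 [578.5 104.6 140.4] [149. 273.]
bath 0.81 [576.2 103.6   2. ] [193. 225.]
block 0.75 [ 8.206e+02  8.400e+01 -2.000e-01] [159. 356.]
block 0.73 [579.3 104.5  67.7] [176. 245.]
```

View pics/w1.png

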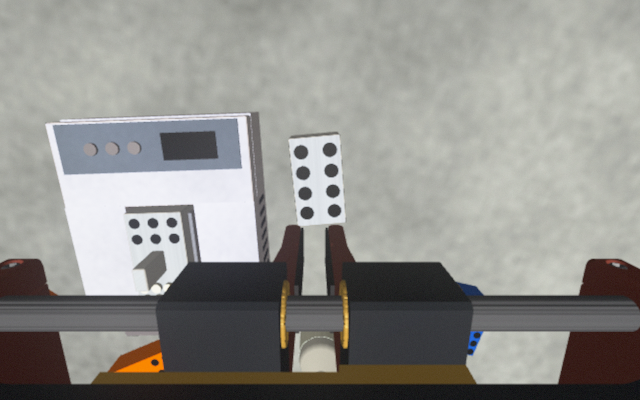

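The bath is seen from the robot side, with the silver block and its tab at (150,250). The cover is hidden behind the gripper. I'll move beyond the block so the camera sees all of it.

Request:
{"op": "carry_out", "data": {
  "targets": [
    [[0, 0, 0], [34, -17, 0], 0],
    [[0, 0, 0], [68, -34, 0], 0],
    [[0, 0, 0], [103, -52, 0], 0],
    [[0, 0, 0], [137, -69, 0], 0],
    [[0, 0, 0], [171, -86, 0], 0],
    [[0, 0, 0], [205, -103, 0], 0],
    [[0, 0, 0], [239, -120, 0], 0],
    [[0, 0, 0], [239, -120, 0], 0],
    [[0, 0, 0], [239, -120, 0], 0]
  ]
}}

```text
t: 3.1
ee_pos: [674.2, 131.8, 295.6]
orientation: [0.402, -3.115, 0.0]
ft_force: [-0.5, 0.6, 0.8]
width: 0.2
```

```bash
python3 look.py w2 well_mouth liner_face block_top cover_edge block_grip bath block
```

```text
3.1 [674.2 131.8 295.6] [ 0.402 -3.115  0.   ] 0.2323768412533743 [-0.5  0.6  0.8]
liner_face 0.78 [570.9 135.5  79.9] [343.  77.]
liner_face 0.67 [575.9 101.2  71.1] [311.  74.]
block_top 0.96 [819.6  86.   47.7] [255. 258.]
block_top 0.88 [ 789.8 -124.5   47.5] [ 99. 199.]
cover_edge 0.94 [647.6 122.9 155. ] [314. 153.]
cover_edge 0.77 [ 809.  -132.8   55.9] [ 87. 213.]
block_grip 0.96 [825.8  85.5  76.2] [250. 272.]
block_grip 0.84 [578.7 107.3 140.8] [316.  72.]
block 0.96 [ 8.228e+02  8.790e+01 -1.000e-01] [261. 246.]
block 0.85 [579.7 103.4  70.3] [312.  78.]
```

View pics/w2.png

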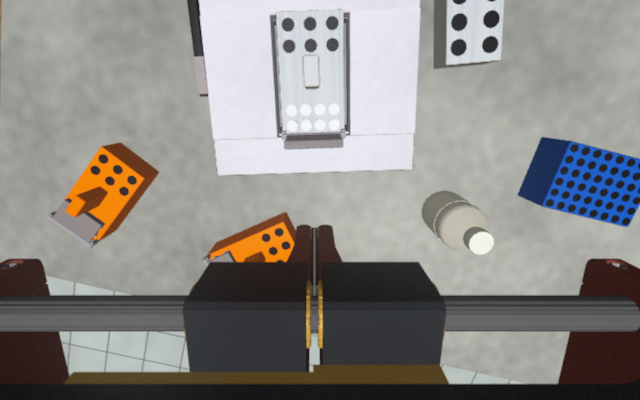

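The silver block is in clear view: tab at (311,71), tubes at (312,118), cover seen almost edge-on at (314,141). I'll take precise corners from an enlarged crop.

```bash
python3 - <<'E'
import cv2
im=cv2.imread("pics/w2.png")[0:180,260:370];cv2.imwrite("pics/w2c.png",cv2.resize(im,None,fx=3.3*1.5,fy=3.3,interpolation=cv2.INTER_CUBIC)[:594])
im=cv2.imread("pics/w2.png")[0:160,260:370];cv2.imwrite("pics/w2d.png",cv2.resize(im,None,fx=3.75,fy=3.75,interpolation=cv2.INTER_CUBIC))
E
```

```text
(no output)
```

View pics/w2d.png

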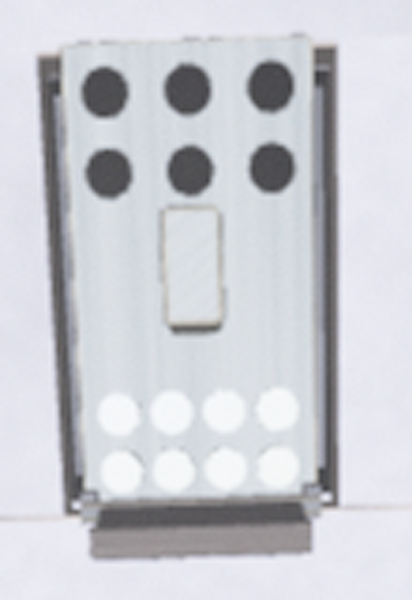

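```bash
cat >> h.py <<'E'
def ray(c,u,z):
    K,R,t=c;C=-R.T@t;d=R.T@np.linalg.inv(K)@np.array([u[0],u[1],1.]);return C+d*(z-C[2])/d[2]
E
python3 - <<'E'
from h import *
c=cam("wrist")
def g(l,z):
    P=np.array([ray(c,(260+a/3.75,b/3.75),z) for a,b in l]);print(P.round(1).tolist(),"mean",P.mean(0).round(1))
    for i in range(4):
        d=P[(i+1)%4]-P[i];print(np.linalg.norm(d).round(1),np.degrees(np.arctan2(d[1],d[0])).round(1))
g([(162,207),(215,207),(221,325),(167,325)],155)
g([(62,44),(310,40),(318,497),(86,500)],110)
for y in (527,557): print(ray(c,(260+200/3.75,y/3.75),152).round(1),ray(c,(260+200/3.75,y/3.75),154).round(1))
print(px("top",[577,104,110]))
E
```

```text
[[568.4, 94.3, 155.0], [565.3, 106.0, 155.0], [589.6, 113.9, 155.0], [592.8, 101.8, 155.0]] mean [579. 104. 155.]
12.0 104.8
25.6 18.1
12.6 -75.2
25.6 -163.1
[[532.4, 57.6, 110.0], [515.5, 117.9, 110.0], [624.3, 151.7, 110.0], [641.5, 89.9, 110.0]] mean [578.4 104.3 110. ]
62.6 105.7
114.0 17.2
64.2 -74.4
113.8 -163.5
[636.3 121.2 152. ] [636.1 121.1 154. ]
[643.4 123.1 152. ] [643.1 123.  154. ]
[284.06920776 204.19042431]
```

```bash
python3 - <<'E'
from h import *
c=cam("wrist")
im=cv2.imread("pics/w2.png");g=cv2.GaussianBlur(cv2.cvtColor(im,cv2.COLOR_BGR2GRAY),(3,3),0).astype(float)
gx=np.abs(np.diff(g,axis=1));gy=np.abs(np.diff(g,axis=0))
def fit(pts,z,nm):
    P=np.array([ray(c,p,z)[:2] for p in pts]);d=np.zeros(2)
    v=cv2.fitLine(P.astype(np.float32),cv2.DIST_HUBER,0,.01,.01).ravel();print(nm,np.degrees(np.arctan2(v[1],v[0])).round(2),v[2:].round(1))
fit([(lambda u0:(u0-5+np.argmax(gx[v,u0-5:u0+6])+.5,v))(int(round(200+17*v/175))) for v in range(95,170)],90,'L')
fit([(lambda u0:(u0-5+np.argmax(gx[v,u0-5:u0+6])+.5,v))(int(round(419-6*v/168))) for v in range(70,160)],90,'R')
fit([(u,(lambda v0:v0-5+np.argmax(gy[v0-5:v0+6,u])+.5)(int(round(175-7*(u-218)/195)))) for u in range(230,405)],90,'F')
E
```

```text
L 17.79 [662.5  13.4]
R 15.63 [588.2 221.8]
F -73.27 [675.1 136.2]
```

Block centre is about (578.5, 104.2), yaw about 16°, and cover edge about 66 mm ahead at z≈153. I'll descend in front of the cover with the fingers closed.

Request:
{"op": "carry_out", "data": {
  "targets": [
    [[0, 0, 1.3], [5, 1.5, -30], 0],
    [[0, 0, 1.3], [5, 1.5, -65], 0],
    [[0, 0, 1.3], [5, 1.5, -100], 0],
    [[0, 0, 1.3], [5, 1.5, -130], 0],
    [[0, 0, 1.3], [5, 1.5, -150], 0],
    [[0, 0, 1.3], [5, 1.5, -155], 0],
    [[0, 0, 1.3], [5, 1.5, -155], 0]
  ]
}}

```text
t: 4.08
ee_pos: [677.1, 133.8, 140.3]
orientation: [0.44, -3.108, 0.0]
ft_force: [-0.7, -0.2, 0.5]
width: 0.7
```

```bash
python3 look.py w3 cover_edge block_grip block_top
```

```text
4.0833 [677.1 133.8 140.3] [ 0.44  -3.108  0.   ] 0.7060392688332225 [-0.7 -0.2  0.5]
cover_edge 0.97 [837.5  68.3  51.1] [195. 344.]
cover_edge 0.82 [646.6 124.2 154.3] [315. 191.]
block_grip 0.97 [576.9 101.7 140.8] [310.  24.]
```

View pics/w3.png

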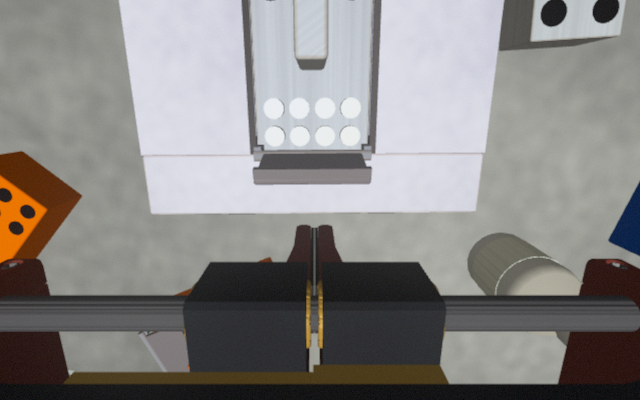

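The cover stands at rows 155–183, and the closed fingers at column 314 are centred on it. Next I'll push it over in an arc.

Request:
{"op": "carry_out", "data": {
  "targets": [
    [[0, 0, 0.4], [-10, -3, 2], 0],
    [[0, 0, 0.4], [-19, -5.5, 4], 0],
    [[0, 0, 0.4], [-24.5, -7, 4], 0],
    [[0, 0, 0.4], [-31, -9, 6], 0],
    [[0, 0, 0.4], [-35, -10, 6], 0],
    [[0, 0, 0.4], [-39.5, -11.5, 5], 0],
    [[0, 0, 0.4], [-43.5, -12.5, 4], 0],
    [[0, 0, 0.4], [-47.5, -13.5, 1.5], 0],
    [[0, 0, 0.4], [-51, -14.5, -1.5], 0],
    [[0, 0, 0.4], [-54, -15.5, -5], 0]
  ]
}}

```text
t: 5.12
ee_pos: [623.8, 118.2, 136.4]
orientation: [0.45, -3.109, -0.0]
ft_force: [0.1, -0.2, 1.8]
width: 0.7
```

```bash
python3 look.py w4 cover_edge block_grip
```

```text
5.1167 [623.8 118.2 136.4] [ 0.45  -3.109 -0.   ] 0.6513012993135266 [ 0.1 -0.2  1.8]
cover_edge 0.79 [610.9 110.8 137.6] [310. 218.]
block_grip 0.97 [577.1 105.7 139.8] [320. 153.]
```

View pics/w4.png

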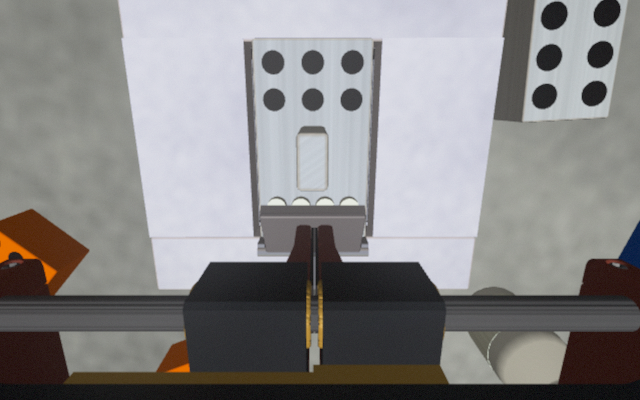

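The cover is folding over, about 30° still open, with its edge at row 210. I'll press it the rest of the way down.

Request:
{"op": "carry_out", "data": {
  "targets": [
    [[0, 0, 0], [-2, -0.5, -4], 0],
    [[0, 0, 0], [-3.5, -1, -7], 0],
    [[0, 0, 0], [-4, -1.2, -10], 0],
    [[0, 0, 0], [-4.5, -1.3, -12], 0],
    [[0, 0, 0], [-4.5, -1.3, -14], 0],
    [[0, 0, 0], [-4.5, -1.3, -14], 0]
  ]
}}

```text
t: 5.77
ee_pos: [619.6, 116.9, 122.5]
orientation: [0.45, -3.109, 0.0]
ft_force: [-1.0, 0.5, 0.6]
width: 0.7
```

```bash
python3 look.py w5 cover_edge block_grip
```

```text
5.7667 [619.6 116.9 122.5] [ 0.45  -3.109  0.   ] 0.6792514175939401 [-1.   0.5  0.6]
cover_edge 0.95 [603.1 112.2 119.8] [317. 211.]
block_grip 0.73 [581.  106.1 140.3] [318. 176.]
```

View pics/w5.png

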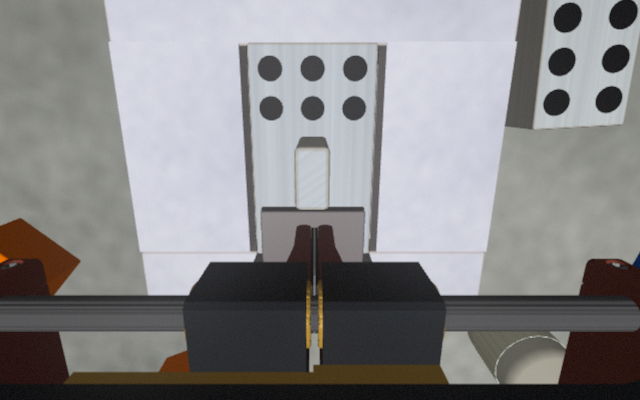

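Request:
{"op": "carry_out", "data": {
  "targets": [
    [[0, 0, 0], [0, 0, -1], 0],
    [[0, 0, 0], [0, 0, -2], 0],
    [[0, 0, 0], [0, 0, -2], 0]
  ]
}}

```text
t: 6.17
ee_pos: [619.9, 117.0, 122.2]
orientation: [-0.45, 3.109, -0.0]
ft_force: [-3.4, -2.0, 11.2]
width: 0.5
```

That gives 11 N of contact with the TCP at z=122.2, which is the expected top of a shut cover (120+2 mm). I'll lift, open and move over the tab.

Request:
{"op": "carry_out", "data": {
  "targets": [
    [[0, 0, 0], [0, 0, 15], 0],
    [[0, 0, 0], [0, 0, 40], 20],
    [[0, 0, 0], [0, 0, 62], 60],
    [[0, 0, 0], [-12, -3.5, 62], 60],
    [[0, 0, 0], [-25, -7.5, 62], 60],
    [[0, 0, 0], [-37, -11, 62], 60],
    [[0, 0, 0], [-41.5, -13, 62], 60],
    [[0, 0, 0], [-41.5, -13, 62], 60],
    [[0, 0, 0], [-41.5, -13, 62], 60]
  ]
}}

```text
t: 6.92
ee_pos: [578.7, 104.0, 183.0]
orientation: [-0.45, 3.108, 0.0]
ft_force: [1.2, -0.2, -0.1]
width: 50.2
```

```bash
python3 look.py w6 cover_edge block_grip
```

```text
6.9167 [578.7 104.  183. ] [-0.45   3.108  0.   ] 50.230769155234654 [ 1.2 -0.2 -0.1]
cover_edge 0.97 [605.4 110.1 122.6] [314. 244.]
block_grip 0.86 [581.  104.4 139.1] [316. 219.]
block_grip 0.69 [605.1 112.  123.1] [316. 245.]
```

View pics/w6.png

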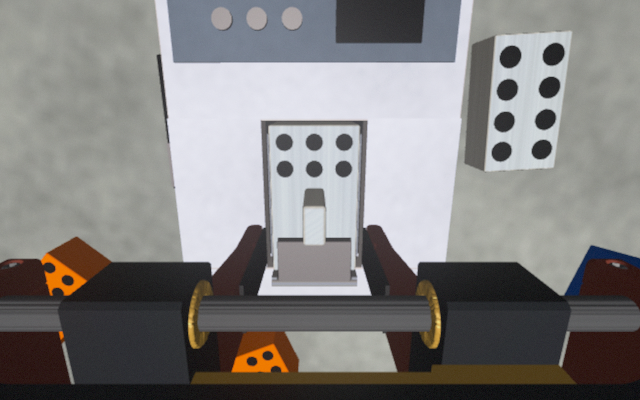

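The cover lies flat (rows 238–285) and the tab (303–326) is centred between the fingers (262–366). I'll descend and grip.

Request:
{"op": "carry_out", "data": {
  "targets": [
    [[0, 0, 0], [0, 0, -25], 60],
    [[0, 0, 0], [0, 0, -45], 50],
    [[0, 0, 0], [0, 0, -61], 40],
    [[0, 0, 0], [0, 0, -61], 30],
    [[0, 0, 0], [0, 0, -61], 20],
    [[0, 0, 0], [0, 0, -61], 10],
    [[0, 0, 0], [0, 0, -61], 0],
    [[0, 0, 0], [0, 0, -61], 0],
    [[0, 0, 0], [0, 0, -61], 0]
  ]
}}

```text
t: 7.82
ee_pos: [579.0, 104.0, 122.9]
orientation: [-0.45, 3.107, -0.0]
ft_force: [0.0, -0.8, 2.3]
width: 14.0
```

Request:
{"op": "carry_out", "data": {
  "targets": [
    [[0, 0, 0], [0, 0, 0], 0],
    [[0, 0, 0], [0, 0, 0], 0],
    [[0, 0, 0], [0, 0, 0], 0]
  ]
}}

```text
t: 8.07
ee_pos: [579.0, 104.0, 122.8]
orientation: [-0.45, 3.107, -0.0]
ft_force: [-0.8, 0.1, 7.3]
width: 13.8
```

```bash
python3 look.py w7 block_grip; python3 -c "
from workcell import monitor;o=monitor.get_obs();print(o['moment'],o['ft_force'])"
```

```text
8.0667 [579.  104.  122.8] [-0.45   3.107 -0.   ] 13.779144411149174 [-0.8  0.1  7.3]
block_grip 0.59 [577.2 102.3 140.5] [315. 254.]
[-0.11201548  0.13089696  0.02713271] [-0.29848282 -0.55256156  5.77943494]
```

View pics/w7.png

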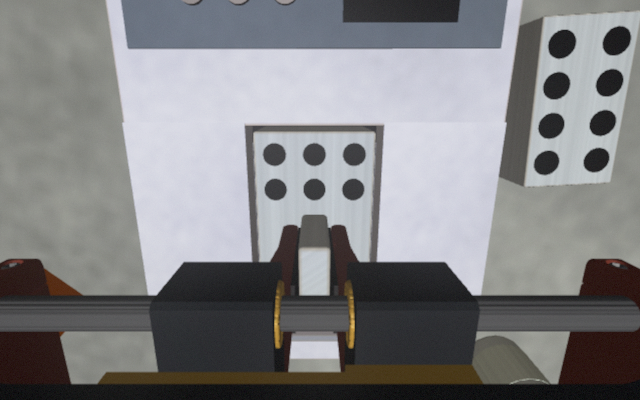

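The tab is gripped at width 13.8 mm. Next I'll lift the left side, a +7° turn about the block's x axis pivoting near its right lower edge.

Request:
{"op": "carry_out", "data": {
  "targets": [
    [[0.84, 0.25, 0], [0.23, -0.77, 0.6], 0],
    [[1.68, 0.5, 0], [0.45, -1.53, 1.15], 0],
    [[2.52, 0.75, 0], [0.68, -2.3, 1.7], 0],
    [[3.36, 0.99, 0], [0.9, -3.05, 2.2], 0],
    [[4.2, 1.24, 0], [1.13, -3.8, 2.75], 0],
    [[5.03, 1.49, 0], [1.35, -4.6, 3.25], 0],
    [[5.87, 1.74, 0], [1.58, -5.35, 3.75], 0],
    [[6.71, 1.99, 0], [1.8, -6.1, 4.2], 0],
    [[6.71, 1.99, 0], [1.8, -6.1, 4.2], 0],
    [[6.71, 1.99, 0], [1.8, -6.1, 4.2], 0]
  ]
}}

```text
t: 9.0
ee_pos: [580.7, 97.7, 126.2]
orientation: [0.446, -3.087, -0.19]
ft_force: [3.7, 3.1, 3.6]
width: 14.1
```

```bash
cat > st.py <<'E'
from h import *
o=monitor.get_obs();R=cv2.Rodrigues(o['orientation'])[0]
a=np.array([np.cos(np.radians(16.5)),np.sin(np.radians(16.5)),0]);l=np.array([-a[1],a[0],0])
z=-R[:,2];print("t",o['t'],"pos",o['ee_pos'].round(1),"tilt about x",np.degrees(np.arcsin(-z@l)).round(2),"about y",np.degrees(np.arcsin(z@a)).round(2),"F",o['ft_force'].round(1),"M",o['moment'].round(2),"w",o['width'].round(2))
E
python3 st.py; python3 look.py w8 block_grip
python3 - <<'E'
from h import *
im=save("scene","pics/s8.png");cv2.imwrite("pics/s8c.png",cv2.resize(im[140:250,260:400,::-1],None,fx=5,fy=5,interpolation=cv2.INTER_CUBIC))
E
```

```text
9.0 [580.7  97.7 126.2] [ 0.446 -3.087 -0.19 ] 14.125867941769455 [3.7 3.1 3.6]
block_grip 0.72 [581.1  92.3 144.8] [310. 257.]Traceback (most recent call last):
  File "st.py", line 4, in <module>
    z=-R[:,2];print("t",o['t'],"pos",o['ee_pos'].round(1),"tilt about x",np.degrees(np.arcsin(-z@l)).round(2),"about y",np.degrees(np.arcsin(z@a)).round(2),"F",o['ft_force'].round(1),"M",o['moment'].round(2),"w",o['width'].round(2))
                                                                                                                                                                                                                    ^^^^^^^^^^^^^^^^
AttributeError: 'float' object has no attribute 'round'
```

View pics/w8.png

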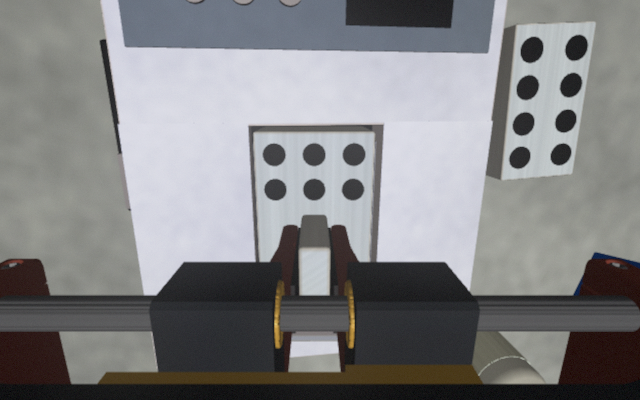

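View pics/s8c.png

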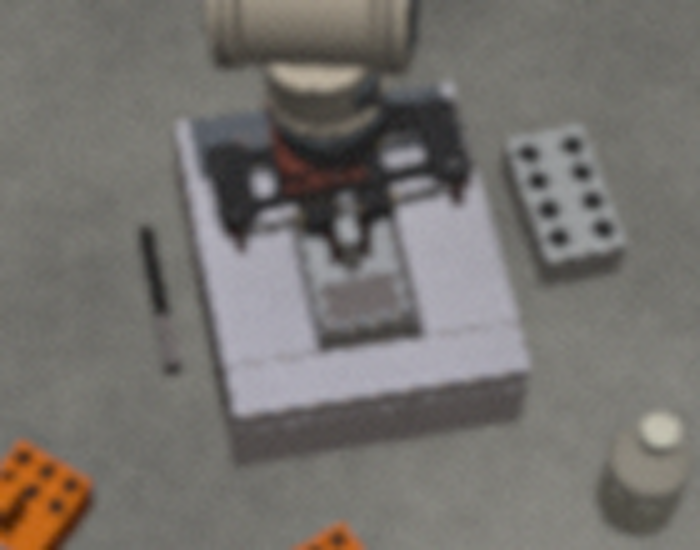

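In the wrist view the block's holes sit at the same pixels as before the tip (274 and 353, row 154) while the bath has rotated, so the block tips with the gripper. The cover is shut. I'll measure the tilt.

```bash
sed -i "s/o\['width'\].round(2)/round(o['width'],2)/" st.py; python3 st.py
python3 - <<'E'
import cv2,numpy as np
for f in ("w7","w8"):
    g=cv2.cvtColor(cv2.imread(f"pics/{f}.png"),6);m=(g[135:205,258:372]<90).astype(np.uint8)
    n,_,s,c=cv2.connectedComponentsWithStats(m);print(f,[ (c[i]+[258,135]).round(1).tolist() for i in range(1,n) if 150<s[i,4]<700])
E
```

```text
t 9.15 pos [580.6  97.9 126.2] tilt about x 7.01 about y -0.07 F [3.8 3.7 3.3] M [ 0.1  -0.93 -0.05] w 14.16
w7 [[274.0, 154.1], [313.9, 154.1], [353.9, 154.0], [275.1, 189.1], [313.9, 189.0], [352.8, 189.0]]
w8 [[273.8, 154.2], [313.7, 154.1], [353.6, 154.1], [274.9, 189.3], [313.8, 189.2], [352.6, 189.0]]
```

The tool tilt is 7.0°, and the block matches the tool to 0.3 px. Next I'll lift the right side, swinging over to −7°.

Request:
{"op": "carry_out", "data": {
  "targets": [
    [[-0.84, -0.25, 0], [-0.23, 0.77, 0.25], 0],
    [[-1.68, -0.5, 0], [-0.45, 1.53, 0.5], 0],
    [[-2.52, -0.75, 0], [-0.68, 2.3, 0.75], 0],
    [[-3.36, -0.99, 0], [-0.9, 3.05, 1.0], 0],
    [[-4.2, -1.24, 0], [-1.13, 3.8, 1.25], 0],
    [[-5.03, -1.49, 0], [-1.35, 4.6, 1.5], 0],
    [[-5.87, -1.74, 0], [-1.58, 5.35, 1.7], 0],
    [[-6.71, -1.99, 0], [-1.8, 6.1, 1.9], 0]
  ]
}}

```text
t: 9.82
ee_pos: [577.7, 103.7, 126.6]
orientation: [0.45, -3.108, 0.001]
ft_force: [5.4, 0.7, -7.3]
width: 13.9
```

Request:
{"op": "carry_out", "data": {
  "targets": [
    [[-0.84, -0.25, 0], [-0.23, 0.77, 0.15], 0],
    [[-1.68, -0.5, 0], [-0.45, 1.53, 0.3], 0],
    [[-2.52, -0.75, 0], [-0.68, 2.3, 0.45], 0],
    [[-3.36, -0.99, 0], [-0.9, 3.05, 0.6], 0],
    [[-4.2, -1.24, 0], [-1.13, 3.8, 0.7], 0],
    [[-5.03, -1.49, 0], [-1.35, 4.6, 0.8], 0],
    [[-5.87, -1.74, 0], [-1.58, 5.35, 0.9], 0],
    [[-6.71, -1.99, 0], [-1.8, 6.1, 1.0], 0],
    [[-6.71, -1.99, 0], [-1.8, 6.1, 1.0], 0],
    [[-6.71, -1.99, 0], [-1.8, 6.1, 1.0], 0]
  ]
}}

```text
t: 10.65
ee_pos: [575.9, 109.9, 128.9]
orientation: [-0.448, 3.087, -0.19]
ft_force: [0.9, -4.0, -1.1]
width: 13.4
```

```bash
python3 st.py; cat > holes.py <<'E'
import cv2,numpy as np,sys
g=cv2.cvtColor(cv2.imread(f"pics/{sys.argv[1]}.png"),6);m=(g[135:205,258:372]<90).astype(np.uint8)
n,_,s,c=cv2.connectedComponentsWithStats(m);print([ (c[i]+[258,135]).round(1).tolist() for i in range(1,n) if 150<s[i,4]<700])
E
python3 look.py w9 block_grip; python3 holes.py w9
```

```text
t 10.65 pos [575.9 109.9 128.9] tilt about x -7.04 about y 0.07 F [ 0.9 -4.  -1.1] M [-0.39  0.04 -0.  ] w 13.44
10.65 [575.9 109.9 128.9] [-0.448  3.087 -0.19 ] 13.444974592312972 [ 0.9 -4.  -1.1]
block_grip 0.7 [574.9 111.5 146.2] [317. 257.]
[[274.1, 154.0], [314.0, 154.1], [354.0, 154.0], [275.1, 189.0], [314.0, 189.0], [352.9, 189.0]]
```

View pics/w9.png

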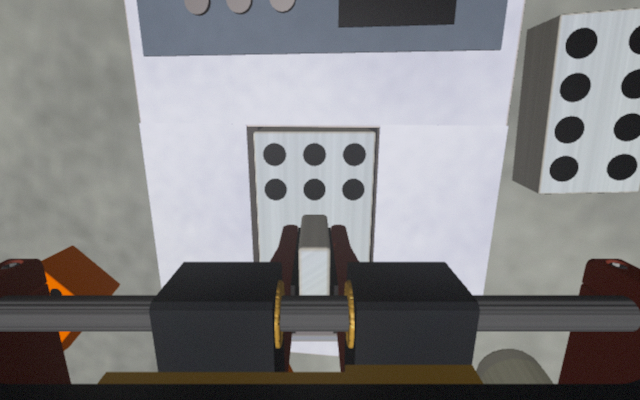

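Right side tipped to −7.0°, with the block rigid in the grip. I'll keep rocking while rising so the block walks out.

Request:
{"op": "carry_out", "data": {
  "targets": [
    [[0, 0, 0], [0, 0, 0], 0],
    [[1.68, 0.5, 0], [0.45, -1.53, 0.8], 0],
    [[3.36, 0.99, 0], [0.9, -3.05, 1.6], 0],
    [[5.03, 1.49, 0], [1.35, -4.6, 2.5], 0],
    [[6.71, 1.99, 0], [1.8, -6.1, 3.3], 0],
    [[8.1, 2.4, 0], [2.2, -7.45, 4.0], 0],
    [[9.5, 2.85, 0], [2.6, -8.8, 4.7], 0],
    [[11.0, 3.25, 0], [3.0, -10.2, 5.4], 0],
    [[12.4, 3.68, 0], [3.45, -11.6, 6.0], 0],
    [[12.4, 3.68, 0], [3.45, -11.6, 6.0], 0]
  ]
}}

```text
t: 11.58
ee_pos: [579.4, 98.2, 134.4]
orientation: [0.446, -3.089, -0.163]
ft_force: [-1.7, 1.3, -2.3]
width: 13.5
```

Request:
{"op": "carry_out", "data": {
  "targets": [
    [[-1.45, -0.42, 0], [-0.43, 1.4, 0.8], 0],
    [[-2.9, -0.85, 0], [-0.85, 2.8, 1.6], 0],
    [[-4.3, -1.3, 0], [-1.3, 4.2, 2.4], 0],
    [[-5.7, -1.7, 0], [-1.65, 5.5, 3.2], 0],
    [[-7.1, -2.1, 0], [-2.1, 6.9, 4.0], 0],
    [[-8.6, -2.55, 0], [-2.5, 8.3, 4.7], 0],
    [[-10.0, -3.0, 0], [-2.9, 9.7, 5.4], 0],
    [[-11.4, -3.38, 0], [-3.35, 11.1, 6.0], 0],
    [[-11.4, -3.38, 0], [-3.35, 11.1, 6.0], 0]
  ]
}}

```text
t: 12.33
ee_pos: [576.0, 110.0, 140.7]
orientation: [-0.45, 3.09, -0.164]
ft_force: [-0.2, -4.5, -3.7]
width: 13.6
```

```bash
python3 st.py; python3 look.py w10 block_grip; python3 holes.py w10
```

```text
t 12.3333 pos [576.  110.  140.7] tilt about x -6.07 about y 0.05 F [-0.2 -4.5 -3.7] M [-0.84  0.12 -0.06] w 13.58
12.3333 [576.  110.  140.7] [-0.45   3.09  -0.164] 13.579556152681471 [-0.2 -4.5 -3.7]
block_grip 0.86 [577.6 112.3 158.1] [317. 262.]
[[274.1, 154.1], [314.0, 154.1], [353.9, 154.0], [275.1, 189.0], [313.9, 188.9], [352.8, 189.0]]
```

Request:
{"op": "carry_out", "data": {
  "targets": [
    [[1.5, 0.43, 0], [0.75, -1.5, 0.8], 0],
    [[2.9, 0.86, 0], [1.5, -3.0, 1.6], 0],
    [[4.4, 1.3, 0], [2.25, -4.5, 2.4], 0],
    [[5.82, 1.72, 0], [3.0, -6.0, 3.2], 0],
    [[5.82, 1.72, 0], [3.0, -6.0, 6], 0],
    [[5.82, 1.72, 0], [3.0, -6.0, 10], 0],
    [[5.82, 1.72, 0], [3.0, -6.0, 14], 0],
    [[5.82, 1.72, 0], [3.0, -6.0, 18], 0],
    [[5.82, 1.72, 0], [3.0, -6.0, 21], 0],
    [[5.82, 1.72, 0], [3.0, -6.0, 21], 0]
  ]
}}

```text
t: 13.27
ee_pos: [580.6, 104.0, 163.5]
orientation: [-0.451, 3.106, 0.003]
ft_force: [0.1, 0.3, -7.7]
width: 13.7
```

Request:
{"op": "carry_out", "data": {
  "targets": [
    [[0, 0, 0], [0, 0, 0], 0],
    [[0, 0, 0], [0, 0, 0], 0],
    [[0, 0, 0], [0, 0, 0], 0],
    [[0, 0, 0], [0, 0, 0], 0]
  ]
}}

```text
t: 13.6
ee_pos: [579.4, 103.6, 161.7]
orientation: [0.45, -3.109, -0.003]
ft_force: [-0.1, -0.5, -7.3]
width: 14.0
```

```bash
python3 st.py; python3 look.py w11 block_grip well_mouth cover_edge; python3 holes.py w11
python3 - <<'E'
from h import *
im=save("scene","pics/s11.png");cv2.imwrite("pics/s11c.png",cv2.resize(im[140:250,260:400,::-1],None,fx=5,fy=5,interpolation=cv2.INTER_CUBIC))
for q in ("block_grip","block","cover_edge"):
    for r in place_of(q,"scene")[:3]: print(q,round(r['confidence'],2),w("scene",r['point']).round(1))
save("top","pics/t11.png")
E
```

```text
t 13.6 pos [579.4 103.6 161.7] tilt about x 0.11 about y 0.01 F [-0.1 -0.5 -7.3] M [-0.01  0.03  0.01] w 14.04
13.6 [579.4 103.6 161.7] [ 4.500e-01 -3.109e+00 -3.000e-03] 14.038520628711183 [-0.1 -0.5 -7.3]
block_grip 0.73 [578.8 103.  178. ] [316. 256.]
cover_edge 0.39 [582.3 106.1 177. ] [320. 263.]
[[274.1, 154.1], [313.9, 154.1], [353.9, 154.1], [275.2, 189.1], [314.0, 189.0], [352.8, 189.0]]
block_grip 0.92 [ 786.3 -126.8   73.2]
block_grip 0.71 [579.2 100.1 183.4]
block_grip 0.68 [5.748e+02 1.057e+02 4.000e-01]
block 0.86 [577.5 103.6 104.2]
block 0.63 [ 785.1 -127.2   -1.1]
block 0.57 [823.9  87.6  -0.9]
cover_edge 0.53 [ 805.8 -136.2   50.7]
cover_edge 0.52 [838.3  68.7  55.1]
cover_edge 0.48 [598.8 109.  157.8]
```

View pics/w11.png

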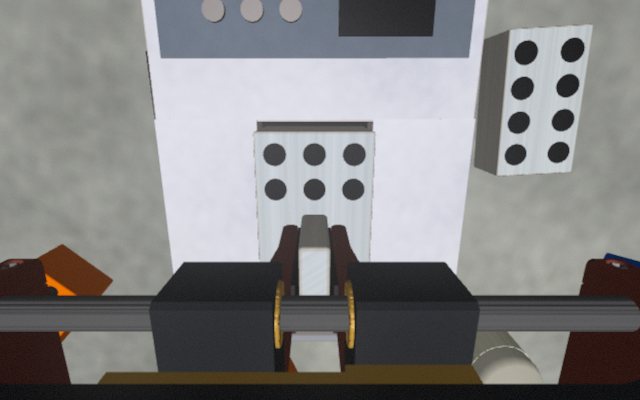

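View pics/s11c.png

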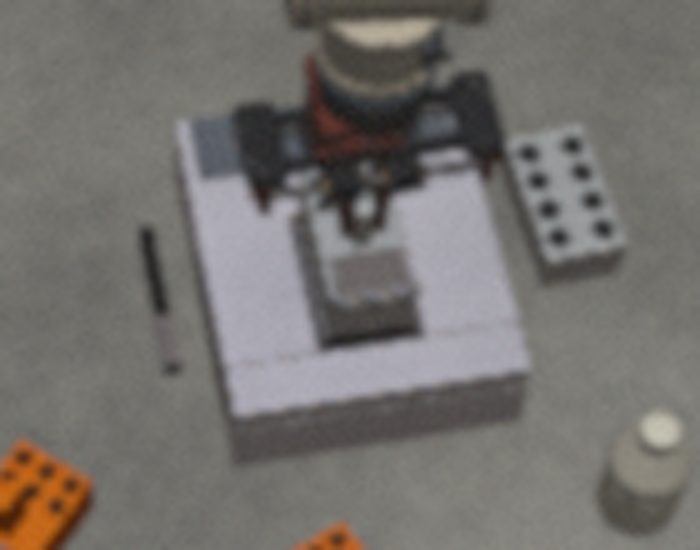

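View pics/t11.png

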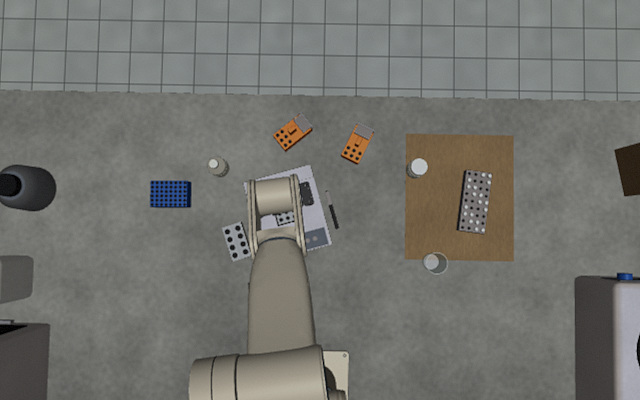

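Request:
{"op": "carry_out", "data": {
  "targets": [
    [[0, 0, 0], [0, 0, 0], 0],
    [[0, 0, 0], [0, 0, 0], 0],
    [[0, 0, 0], [0, 0, 0], 0],
    [[0, 0, 0], [0, 0, 0], 0],
    [[0, 0, 0], [0, 0, 0], 0],
    [[0, 0, 0], [0, 0, 0], 0]
  ]
}}

```text
t: 14.55
ee_pos: [579.5, 103.6, 161.8]
orientation: [0.45, -3.109, -0.003]
ft_force: [-0.7, 0.6, -7.0]
width: 13.8
```

```bash
python3 st.py; python3 -c "
from workcell import order;print(order.close_job())"
```

```text
t 14.55 pos [579.5 103.6 161.8] tilt about x 0.12 about y 0.0 F [-0.7  0.6 -7. ] M [ 0.06  0.05 -0.02] w 13.84
the job is handed in; nothing more can be done
None
```

The job is done and handed in at 14.6 s. The block is held level above the well with its cover shut.

- **Cover:** I swung it down in an arc and pressed it flat with about 11 N. Contact came with the TCP at z = 122 mm, which is the height of a shut cover.
- **Rocking:** I gripped the tab and tipped the block left side up to +7.0°, then right side up to −7.0°. A second cycle of about ±6° walked it higher while it was still in the well. After the first left tip, the right tip and the last tip, the block sat in the grip as before, to within 0.3 px in the wrist picture.
- **Final hold:** The block is level to about 0.1°, back over its starting position to within about 1 mm. Its underside is about 15 mm above the mouth of the well. The grip reads 13.8 mm on the 14 mm tab, and the wrist carries about 7 N, roughly the block's weight.
- **Last pictures:** The scene view shows the cover shut. The top view shows the other things on the bench where they were, as far as the arm lets it see.

**Checks that disagreed:** The top camera gave the bath's yaw as 14.9°, while the wrist camera gave about 16.5°. I used the wrist value, and the fingers lined up with the tab. The network also returned a few false points, mostly on the orange look-alikes, and I discarded those.

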